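# Find the free flap of the clay-reclaim caddy and hold it open

### The arm

A 6-joint arm with a two-finger parallel gripper is mounted at the origin on the work surface. World frame = base frame: x ahead of the robot, y to its left, z up, the work surface at z = 0. Lengths are in m, angles in rad, forces in N, time in s.
With the tool pointing down it reaches from about 0.3 to 0.775 m from the base axis. Payload 14.6 kg.
Tool frame: the origin (TCP) lies on the centre line of the jaws, within the pads' length; the fingertips stand 8 mm ahead of it and the grasp point (between the pads) lies 11 mm behind it; z points along the fingers, y is the direction in which the jaws open and shut (so a half turn about z gives the same grasp; the last joint's range is limited). The gripper opens to 94 mm and grips with 3 to 60 N. Pads are 16 mm wide; open, the fingers measure 119 mm over their backs; the gripper's body (75 mm by 177 mm) begins 78 mm behind the grasp point.
Start: joints at [-1.4, 0.3, 1.521, -0, 1.321, -0.067], TCP at [0.13, -0.535, 0.213] pointing down, gripper open.
Joint ranges: [-3.03, 3.03], [-0.79, 2.21], [0.23, 2.52], [-1.04, 4.18], [0, 3.07], [-2.55, 2.55]. Speed limits (rad/s): [2.22, 2.22, 2.57, 3.14, 3.14, 3.14].

### API

Orientations are given as a rotation vector (axis times angle).
In Python, from workcell import bot gives the robot as it stands. The module is installed in compiled form; this text tells all that it offers.
- The arm moves only by the tool drive_tool, never from a script. Its argument "series" is one flat list of numbers, 6 for each row, row after row: the shift along the tool's x, y, z as a fraction of full scale, then the turn, a rotation vector about the tool's x, y, z as a fraction of full scale. A call has 1 to 5 rows; each row is the pose to reach, as a shift and turn from the pose commanded when the call began, along the tool's axes at that moment, turning the shorter way round; what a row does not reach only later rows make up. Full scale, the value 1, is 12 cm for a shift and 180 degrees for a turn. A row lasts 1/8 s, in which the tool goes at most 62.5 mm and 10.7 degrees, less where a joint would pass 70% of its speed; a pose out of reach is approached as far as the arm can. A call with a number of a shift or a turn outside -1 to 1 is refused whole. A call with a gripper value outside its range is refused whole. "grip" is the gripper's target within -1 to 1 (shut at 1, half-way at 0, fully open at -1), set as the call begins (left out, the last holds). The fingers move at their own pace and stop on an object; the grip force is fixed at half the most. Time passes only in rows, so rows that repeat a pose let the fingers close. It gives the time, the measured TCP pose, the force and the opening at its end, in the units of the state.
- bot.get_state(): the state, without advancing time (a new reading comes with each control period).
- bot.get_image(name): name is "scene" or "top" or "wrist"; returns (picture, depth): 420x560x3 uint8, red, green, blue; 420x560 float32, m along the optical axis (not along the pixel's ray), 0 where there is no reading.
- bot.camera_info(name): a dict with "fx", "fy", "cx", "cy" (pixels), "R" (3x3) and "t" (3): a world point X has camera coordinates R X + t. Camera axes: x right, y down, z forward; pixel columns grow to the right and rows downward; lengths in m; the calibration is good to about 2 mm. A picture is of the moment at which its call begins: read the wrist's pose just before it. camera_info takes no time and is no camera call; for the wrist camera it gives the pose at the moment of the call.
- bot.job_done(): hands the job in, once; it reports no verdict.
Trained networks look in the newest picture that a camera, given by its name, has taken for a name from the list of things; names that differ only in an ending like _2 or _b are one class to them, and where a whole thing is asked for, a point or a joint stands for the part that bears it (a point fixed in the world has none). Each returns a list of dicts, best first, with "confidence" (0 to 1); they miss things now and then, are a little off and sometimes report something else, mostly with a low value. They report only what shows in the picture. A call takes as long as a camera call.
- bot.cut_out(camera, label): "region" (420x560 bool, what is visible of it) and "box" ([centre column, centre row, width, height] in pixels, round what is visible of it).
The state is a dict: "clock": time; "joint_pos": joint angles; "qvel": joint speeds; "joint_torque": joint torques, N m; "tcp_pos": TCP position; "tcp_rot": TCP orientation; "ft_force": force on the tool from outside, world axes, zero at the start; "ft_torque": the same for the moment, N m; "grip_width": finger opening in m.
Only numpy, scipy, OpenCV 4.12 (cv2) and the standard library are available. Lean on these libraries where they do the work, as an engineer would, in place of code of your own. Each camera call takes 0.05 s, during which the arm holds its last target.

### The job

Three of the four steel flaps on the clay-reclaim caddy have a full tub under them and hardly give; press lightly on the flaps' black push pads with the fingertips to find the one that rocks, push that flap fully open, and finish while still holding it open with the fingers so that trimmings can be swept in. Do not force a blocked flap or lean hard on any of them, and leave the pots, discs and tools lying on and around the caddy where they are: nothing is to be gripped or lifted.

Things in the scene. Friction and masses are not known exactly. Their poses are not given: they have to be found in the camera images.
- caddy: clay-reclaim caddy, a fixed plywood case, 210 mm deep (x), 554 mm wide (y), 125 mm high; origin under its centre, -x is its front, towards the robot. Four identical steel swing flaps 132 mm apart along y lie flush in its top. Each bay below holds an open empty tub, free to 100 mm below the top (one bay), or a full lidded tub (three); which is empty cannot be seen and changes every time
- flap1_pad (a point): first flap from the caddy's +y end: middle of its round black push pad, 42 mm across, level with the top (z 125 mm) when shut. The flap is 124 (x) x 106 (y) x 5 mm, in an opening 2 mm larger all round; its pivot rod runs along y, 60 mm beyond the pad (caddy +x), 97 mm from the near edge, 27 mm from the far one. Pushed on the pad, the near part swings down, the far part up
- flap2_pad (a point): second flap from the caddy's +y end: middle of its round black push pad, 42 mm across, level with the top (z 125 mm) when shut. The flap is 124 (x) x 106 (y) x 5 mm, in an opening 2 mm larger all round; its pivot rod runs along y, 60 mm beyond the pad (caddy +x), 97 mm from the near edge, 27 mm from the far one. Pushed on the pad, the near part swings down, the far part up
- flap3_pad (a point): third flap from the caddy's +y end: middle of its round black push pad, 42 mm across, level with the top (z 125 mm) when shut. The flap is 124 (x) x 106 (y) x 5 mm, in an opening 2 mm larger all round; its pivot rod runs along y, 60 mm beyond the pad (caddy +x), 97 mm from the near edge, 27 mm from the far one. Pushed on the pad, the near part swings down, the far part up
- flap4_pad (a point): fourth flap from the caddy's +y end: middle of its round black push pad, 42 mm across, level with the top (z 125 mm) when shut. The flap is 124 (x) x 106 (y) x 5 mm, in an opening 2 mm larger all round; its pivot rod runs along y, 60 mm beyond the pad (caddy +x), 97 mm from the near edge, 27 mm from the far one. Pushed on the pad, the near part swings down, the far part up
- flap1 (a joint): angle of the first flap, rad: 0 shut and level, grows as the pad is pushed down, firm stop at 0.75 (fully open). Over a full tub it stops at about 0.05 (3 mm down at the pad). A light spring shuts it when let go: about 1 N on the pad starts it, less than 5 N holds it fully open
- flap2 (a joint): angle of the second flap, rad: 0 shut and level, grows as the pad is pushed down, firm stop at 0.75 (fully open). Over a full tub it stops at about 0.05 (3 mm down at the pad). A light spring shuts it when let go: about 1 N on the pad starts it, less than 5 N holds it fully open
- flap3 (a joint): angle of the third flap, rad: 0 shut and level, grows as the pad is pushed down, firm stop at 0.75 (fully open). Over a full tub it stops at about 0.05 (3 mm down at the pad). A light spring shuts it when let go: about 1 N on the pad starts it, less than 5 N holds it fully open
- flap4 (a joint): angle of the fourth flap, rad: 0 shut and level, grows as the pad is pushed down, firm stop at 0.75 (fully open). Over a full tub it stops at about 0.05 (3 mm down at the pad). A light spring shuts it when let go: about 1 N on the pad starts it, less than 5 N holds it fully open
- disc_a: fired clay disc, 46 mm across, 9 mm thick, lying on the caddy's far deck; origin under its centre
- disc_b: a like disc, stacked on disc_a; origin under its centre
- cup: small buff clay cup, 44 mm across, 34 mm high, standing on the caddy's far deck; origin under its centre
- rib: flat wooden potter's rib, 50 x 100 x 8 mm, lying on the bench in front of the caddy; origin under its centre
- loop_tool: trimming tool with wooden handle and wire loop, 190 mm long along its y, 16 mm thick, lying on the bench in front of the caddy; origin under the middle of the handle
- bowl: pale clay bowl, 120 mm across, 55 mm high, on the bench right of the caddy; origin under its centre
- beaker: white ceramic beaker, 72 mm across, 95 mm high, on the bench left of the caddy; origin under its centre
- brush: glaze brush, 200 mm long along its x, lying on the bench to the left; origin under its middle

How it is judged:
At the end, for the whole second after the job is handed in: The free flap stands open by at least 0.62 rad (of 0.75) and the fingers rest on it with at least 0.5 N (((value of joint flap1 above 0.62 rad and contact force between the fingers and flap1 above 0.5 N) or (value of joint flap2 above 0.62 rad and contact force between the fingers and flap2 above 0.5 N) or (value of joint flap3 above 0.62 rad and contact force between the fingers and flap3 above 0.5 N) or (value of joint flap4 above 0.62 rad and contact force between the fingers and flap4 above 0.5 N))); the arm keeps its last pose, push and grip.
It fails at once if any flap is pressed or leaned on with more than 50 N (contact force between any of the fingers, the arm and flap1 above 50 N or contact force between any of the fingers, the arm and flap2 above 50 N or contact force between any of the fingers, the arm and flap3 above 50 N or contact force between any of the fingers, the arm and flap4 above 50 N).
It fails at once if a pot, disc or tool on or around the caddy is shifted by more than 25 mm, lifted or carried (distance of any of disc_a, disc_b, cup, rib, loop_tool, bowl, beaker, brush from where it was at the start of the episode above 0.025 m).
It also fails if it takes over 51 s, if anything falls off the work surface, if the arm or the gripper's body presses on something with over 40 N, if the wrist force passes 120 N, or if a joint passes its speed limit or range.

## Working session

There is one attempt and no reset: what is moved stays moved. The work goes in short steps, Python scripts to look and compute and a tool call to move; the robot and the scene stay as the last step left them, time stands still between calls to the robot, and variables do not carry over. Pictures are saved under pics/ and viewed, and the job is handed in when it is done.

Besides the shell and the picture viewer there is one more tool, called after "Emit:" as name(argument=value, ...), one argument or row to a line, values as JSON. drive_tool: Moves the arm, as the interface text tells. Its arguments: {"type":"object","properties":{"series":{"type":"array","items":{"type":"number","minimum":-1,"maximum":1}},"grip":{"type":"number"}},"required":["series"]}

```bash
mkdir -p pics; python3 - <<'E'
from workcell import bot
import cv2
s=bot.get_state();print({k:(v if not hasattr(v,'round') else v) for k,v in s.items()})
for n in ["top","scene"]:
    im,d=bot.get_image(n);cv2.imwrite(f"pics/{n}0.png",im[:,:,::-1]);print(n,bot.camera_info(n))
E
```

```text
{'clock': 0.0, 'joint_pos': array([-1.39961438e+00,  3.00469247e-01,  1.52159726e+00, -3.80234288e-06,
        1.32068170e+00, -6.65820150e-02]), 'qvel': array([-0.00035818, -0.00085431,  0.00077198, -0.00166021,  0.0003302 ,
        0.00082906]), 'joint_torque': array([-6.83892358e-04, -5.31811023e+01, -3.52735233e+01,  7.07709999e-02,
        2.44297413e-02, -7.29251701e-05]), 'tcp_pos': array([ 0.12950369, -0.5342728 ,  0.21288049]), 'tcp_rot': array([-3.11827302e+00, -3.72464280e-01,  1.00629878e-04]), 'ft_force': array([-0.25127534,  0.20165621, -0.58893518]), 'ft_torque': array([-0.00352337,  0.01663152,  0.02231982]), 'grip_width': 0.09380237547203625}
top {'fx': 403.0022488497867, 'fy': 403.0022488497867, 'cx': 282.6554920626268, 'cy': 213.14019111452728, 'R': array([[ 2.27866515e-02, -9.99740250e-01,  4.49032380e-04],
       [-9.97545262e-01, -2.27663650e-02, -6.62204166e-02],
       [ 6.62134387e-02,  1.06101144e-03, -9.97804918e-01]]), 't': array([-0.05143191,  0.57419379,  1.16404767])}
scene {'fx': 392.60066393453957, 'fy': 392.60066393453957, 'cx': 276.56104566781056, 'cy': 209.0752089477043, 'R': array([[ 0.87017928,  0.4923409 , -0.01970935],
       [ 0.34818086, -0.64270482, -0.6824226 ],
       [-0.34865185,  0.58696759, -0.73069209]]), 't': array([-0.45850212, -0.1318232 ,  1.48784433])}
```

View pics/top0.png

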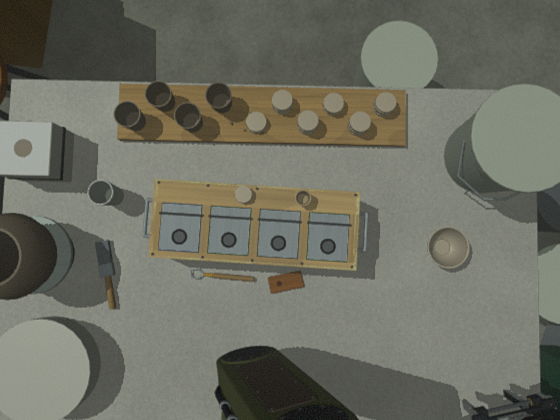

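View pics/scene0.png

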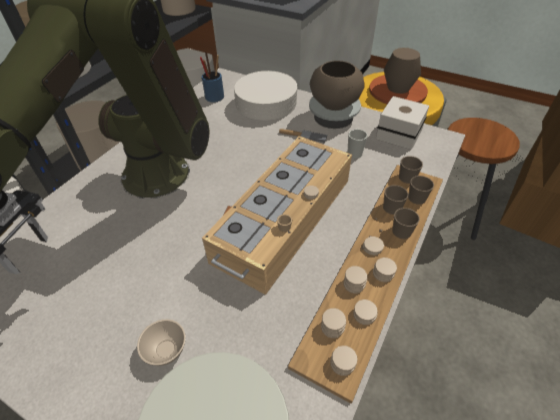

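```bash
cat > h.py <<'E'
import numpy as np,cv2
from scipy.spatial.transform import Rotation as Ro
def onplane(c,u,v,z):
    R,t=np.array(c['R']),np.array(c['t'])
    r=R.T@np.array([(u-c['cx'])/c['fx'],(v-c['cy'])/c['fy'],1]); o=-R.T@t
    return o+r*(z-o[2])/r[2]
E
python3 - <<'E'
from workcell import bot
from h import *
c=bot.camera_info("top")
im,d=bot.get_image("top")
for l in ["flap1_pad","flap1"]:
    for r in bot.cut_out("top",l):
        m=r['region'];v,u=np.nonzero(m)
        print(l,round(r['confidence'],2),np.round(r['box'],1),m.sum(),onplane(c,u.mean(),v.mean(),.125).round(4))
hsv=im.max(2)<60
n,lab,st,ce=cv2.connectedComponentsWithStats(hsv.astype(np.uint8))
for i in range(1,n):
    if st[i,4]>60: print(st[i],ce[i].round(1),onplane(c,*ce[i],.125).round(4))
print(bot.get_state()['clock'])
E
```

```text
flap1_pad 0.67 [180.1 228.6  42.1  48.9] 1858 [0.5239 0.2352 0.125 ]
flap1 0.8 [328.6 236.6  46.1  50.1] 1862 [ 0.5079 -0.1601  0.125 ]
flap1 0.79 [280.4 236.6  48.3  48.1] 1887 [ 0.5134 -0.0282  0.125 ]
flap1 0.7 [180.9 227.8  41.5  51.4] 1908 [0.5233 0.2343 0.125 ]
flap1 0.61 [230.1 231.8  43.6  50.3] 1876 [0.5192 0.1035 0.125 ]
[   0    0   94  104 5580] [35.3 39.5] [1.0311 0.6527 0.125 ]
[146  82  24  23 304] [155.8  91.2] [0.8934 0.3149 0.125 ]
[206  84  24  21 262] [216.2  91.6] [0.8959 0.1502 0.125 ]
[157  95  18  17 119] [168.2 104.9] [0.856  0.2797 0.125 ]
[214 100  18  13  83] [224.4 108.1] [0.8508 0.1263 0.125 ]
[115 102  24  23 305] [124.4 111.7] [0.8345 0.3977 0.125 ]
[176 104  23  23 265] [184.8 112.2] [0.837  0.2338 0.125 ]
[  0 110   9  10  61] [  3.5 115. ] [0.818  0.7255 0.125 ]
[129 113  17  18 126] [139.1 123.5] [0.8027 0.3563 0.125 ]
[186 117  17  15  77] [196.3 126.5] [0.7981 0.2009 0.125 ]
[ 13 127  53  54 263] [ 54.5 161.8] [0.6927 0.5794 0.125 ]
[  0 176   4  39 116] [  1.1 192.4] [0.6067 0.7174 0.125 ]
[537 191  23  42 775] [547.5 213.8] [ 0.5825 -0.7462  0.125 ]
[   0  213   57   86 2107] [ 34.4 259.4] [0.4303 0.6168 0.125 ]
[172 229  15  15  68] [179.  236.3] [0.5002 0.2361 0.125 ]
[  0 231  19  51 702] [  7.3 256. ] [0.4376 0.6893 0.125 ]
[222 233  14  14  65] [228.9 239.4] [0.495 0.103 0.125]
[ 67 234   8  36  81] [ 71.4 251.7] [0.4529 0.5198 0.125 ]
[271 236  15  15  65] [278.  242.8] [ 0.489  -0.0277  0.125 ]
[321 239  14  15  67] [327.6 245.8] [ 0.484  -0.1598  0.125 ]
[107 241   8  34  66] [110.7 257.2] [0.4406 0.415  0.125 ]
[ 472  345   88   75 2165] [536.8 391.5] [ 0.1191 -0.7087  0.125 ]
[ 215  346  143   74 6953] [272.4 388.6] [ 0.1109 -0.0222  0.125 ]
0.25
```

```bash
cat >> h.py <<'E'
YAW=-0.0405
def goal(x,y,z,s):
    "flat numbers for one row toward tool-down pose, caddy aligned"
    R0=Ro.from_rotvec(s['tcp_rot']).as_matrix()
    best=None
    for sg in (1,-1):
        cx=np.array([np.cos(YAW),np.sin(YAW),0]);cy=np.array([-np.sin(YAW),np.cos(YAW),0])
        Y=sg*cy;Z=np.array([0,0,-1.]);X=np.cross(Y,Z)
        Rt=np.c_[X,Y,Z]; rv=Ro.from_matrix(R0.T@Rt).as_rotvec()
        if best is None or np.linalg.norm(rv)<np.linalg.norm(best): best=rv
    d=R0.T@(np.array([x,y,z])-s['tcp_pos'])
    return (d/0.12).round(4),(best/np.pi).round(4),R0.round(3)
E
python3 - <<'E'
from workcell import bot
from h import *
s=bot.get_state()
for r in goal(.484,-.16,.213,s):print(r)
E
```

```text
[ 3.6058e+00 -2.3368e+00  3.0000e-03]
[-0.0001  0.      0.0886]
[[ 0.972  0.236 -0.   ]
 [ 0.236 -0.972  0.   ]
 [ 0.    -0.    -1.   ]]
```

Emit:
drive_tool(
  series=[0.45,-0.3,0,0,0,0.045,0.95,-0.62,0,0,0,0.0886,0.95,-0.62,0,0,0,0.0886],
  grip=1,
)

```text
clock: 0.62
tcp_pos: [0.2246, -0.4334, 0.2137]
tcp_rot: [3.141, -0.062, 0.0]
ft_force: [-0.5, -0.2, 0.3]
grip_width: 0.0672
```

```bash
python3 - <<'E'
from workcell import bot
from h import *
s=bot.get_state()
for r in goal(.484,-.16,.16,s):print(r)
E
```

```text
[ 2.0701 -2.362   0.4479]
[ 0.     -0.0001  0.0003]
[[ 0.999 -0.04   0.   ]
 [-0.04  -0.999 -0.   ]
 [ 0.     0.    -1.   ]]
```

Emit:
drive_tool(
  series=[0.43,-0.5,0,0,0,0,0.85,-1,0,0,0,0,0.85,-1,0,0,0,0],
)

```text
clock: 1.0
tcp_pos: [0.3308, -0.3183, 0.2136]
tcp_rot: [3.141, -0.059, 0.0]
ft_force: [-0.3, -0.5, 0.5]
grip_width: 0.0373
```

Emit:
drive_tool(
  series=[0.43,-0.5,0,0,0,0,0.85,-1,0,0,0,0,0.85,-1,0,0,0,0,0.85,-1,0,0,0,0],
)

```text
clock: 1.5
tcp_pos: [0.4373, -0.203, 0.2132]
tcp_rot: [-3.141, 0.058, 0.0]
ft_force: [-0.3, -0.5, 0.0]
grip_width: 0.0004
```

```bash
python3 - <<'E'
from workcell import bot
from h import *
s=bot.get_state();print(s['tcp_pos'],s['ft_force'],s['grip_width'])
for r in goal(.484,-.16,.16,s):print(r)
E
```

```text
[ 0.43728453 -0.20302781  0.21324093] [-0.33674909 -0.45339336  0.03129337] 0.00035765537670505334
[ 0.376  -0.3726  0.4436]
[-0.      0.0001  0.0012]
[[ 0.999 -0.037 -0.   ]
 [-0.037 -0.999  0.   ]
 [-0.    -0.    -1.   ]]
```

Emit:
drive_tool(
  series=[0.376,-0.373,0,0,0,0,0.376,-0.373,0.44,0,0,0,0.376,-0.373,0.44,0,0,0],
)

```text
clock: 1.88
tcp_pos: [0.4815, -0.1612, 0.1579]
tcp_rot: [-3.139, 0.063, 0.01]
ft_force: [-1.1, -0.6, 0.1]
grip_width: 0.0005
```

```bash
python3 - <<'E'
from workcell import bot
from h import *
s=bot.get_state();print(s['tcp_pos'],s['ft_force'])
im,d=bot.get_image("wrist");im2,d=bot.get_image("top")
cv2.imwrite("pics/w1.png",np.hstack([im[:,:,::-1][:, :400],im2[100:,100:500,::-1][:320].repeat(1,0) if 0 else cv2.copyMakeBorder(im2[130:330,120:420,::-1],0,220,0,100,0)]))
E
```

```text
[ 0.48145062 -0.1612001   0.15794984] [-1.110586   -0.61322285  0.11028888]
```

View pics/w1.png

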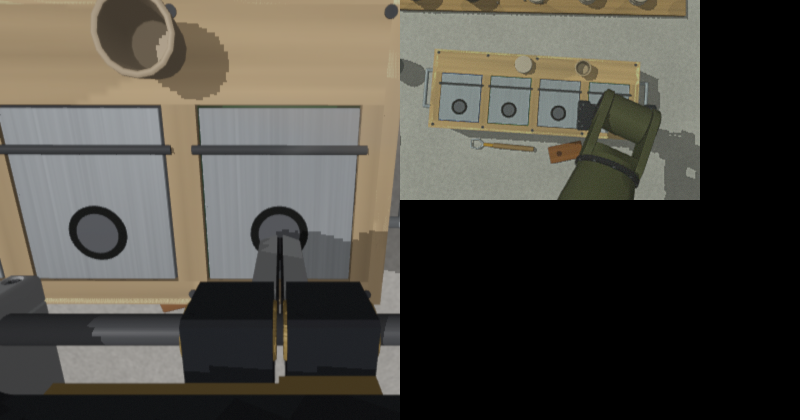

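The wrist view shows the closed fingertips at (280, 237), over flap 4's pad centre at (279, 234). I'll lower gently from here.

Emit:
drive_tool(
  series=[0.01,0,0.1,0,0,0,0.01,0,0.19,0,0,0,0.01,0,0.19,0,0,0],
)

```text
clock: 2.35
tcp_pos: [0.4841, -0.161, 0.1372]
tcp_rot: [-3.141, 0.064, 0.002]
ft_force: [0.1, 0.7, -0.5]
grip_width: 0.0006
```

Emit:
drive_tool(
  series=[0,0,0.016,0,0,0,0,0,0.016,0,0,0],
)

```text
clock: 2.6
tcp_pos: [0.4845, -0.161, 0.1361]
tcp_rot: [3.141, -0.064, 0.0]
ft_force: [-0.9, 0.8, 0.1]
grip_width: 0.0005
```

Emit:
drive_tool(
  series=[0,0,0.02,0,0,0,0,0,0.02,0,0,0],
)

```text
clock: 2.85
tcp_pos: [0.4845, -0.1609, 0.1334]
tcp_rot: [-3.141, 0.064, 0.0]
ft_force: [0.2, -0.3, 0.5]
grip_width: 0.0001
```

Emit:
drive_tool(
  series=[0,0,0.016,0,0,0,0,0,0.016,0,0,0],
)

```text
clock: 3.1
tcp_pos: [0.4845, -0.161, 0.1316]
tcp_rot: [-3.141, 0.064, -0.0]
ft_force: [-1.0, 0.5, 1.7]
grip_width: 0.0009
```

Emit:
drive_tool(
  series=[0,0,0.012,0,0,0,0,0,0.012,0,0,0],
)

```text
clock: 3.35
tcp_pos: [0.4845, -0.161, 0.1301]
tcp_rot: [-3.141, 0.064, 0.0]
ft_force: [-0.4, -0.5, 1.7]
grip_width: 0.0007
```

Emit:
drive_tool(
  series=[0,0,0.008,0,0,0,0,0,0.008,0,0,0],
)

```text
clock: 3.6
tcp_pos: [0.4845, -0.161, 0.1292]
tcp_rot: [-3.141, 0.064, -0.0]
ft_force: [-0.2, -0.2, 1.3]
grip_width: 0.0008
```

Emit:
drive_tool(
  series=[0,0,0.008,0,0,0,0,0,0.008,0,0,0],
)

```text
clock: 3.85
tcp_pos: [0.4845, -0.161, 0.1282]
tcp_rot: [-3.141, 0.064, -0.0]
ft_force: [0.6, 0.6, 1.5]
grip_width: 0.0008
```

Emit:
drive_tool(
  series=[0,0,0.008,0,0,0,0,0,0.008,0,0,0],
)

```text
clock: 4.1
tcp_pos: [0.4845, -0.161, 0.1272]
tcp_rot: [3.141, -0.064, 0.0]
ft_force: [0.4, 0.4, 1.5]
grip_width: 0.0007
```

Emit:
drive_tool(
  series=[0,0,0.008,0,0,0,0,0,0.016,0,0,0,0,0,0.016,0,0,0],
)

```text
clock: 4.47
tcp_pos: [0.4845, -0.161, 0.1253]
tcp_rot: [3.141, -0.064, 0.0]
ft_force: [0.8, 0.2, 1.9]
grip_width: 0.0004
```

Emit:
drive_tool(
  series=[0,0,0.012,0,0,0,0,0,0.025,0,0,0,0,0,0.025,0,0,0],
)

```text
clock: 4.85
tcp_pos: [0.4844, -0.161, 0.1222]
tcp_rot: [-3.141, 0.064, 0.0]
ft_force: [0.0, 1.0, 1.2]
grip_width: 0.0004
```

Flap 4 has gone down more than 10 mm with about 1.5 N on it. The blocked limit is 3 mm, so this is the free flap. I'll open it.

Emit:
drive_tool(
  series=[0,0,0.03,0,0,0,0,0,0.06,0,0,0,0,0,0.09,0,0,0,0,0,0.12,0,0,0,0,0,0.12,0,0,0],
)

```text
clock: 5.48
tcp_pos: [0.4842, -0.1609, 0.1076]
tcp_rot: [-3.141, 0.064, 0.001]
ft_force: [0.4, -0.4, 2.6]
grip_width: 0.0004
```

Emit:
drive_tool(
  series=[0,0,0.03,0,0,0,0,0,0.06,0,0,0,0,0,0.08,0,0,0,0,0,0.09,0,0,0,0,0,0.09,0,0,0],
)

```text
clock: 6.1
tcp_pos: [0.4844, -0.1609, 0.0971]
tcp_rot: [-3.141, 0.064, 0.001]
ft_force: [0.0, -0.0, 3.1]
grip_width: 0.0004
```

```bash
python3 - <<'E'
from workcell import bot
from h import *
s=bot.get_state();print(s['tcp_pos'],s['ft_force'])
im,d=bot.get_image("wrist");cv2.imwrite("pics/w2.png",im[:,:,::-1])
E
```

```text
[ 0.48438594 -0.16093127  0.09706335] [ 1.13143081e-02 -2.39858635e-03  3.13986521e+00]
```

View pics/w2.png

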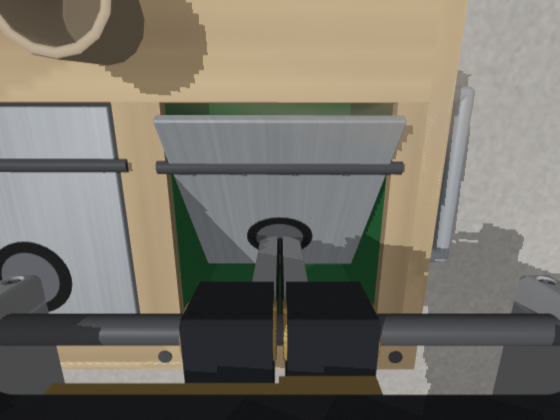

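Flap 4 is opening: its far edge is up at row 118 and its near part is down inside the opening, with the fingers on the pad at (280, 237). I'll go deeper in small steps.

Emit:
drive_tool(
  series=[0,0,0.02,0,0,0,0,0,0.045,0,0,0,0,0,0.045,0,0,0],
)

```text
clock: 6.52
tcp_pos: [0.4842, -0.1609, 0.0914]
tcp_rot: [-3.141, 0.064, 0.001]
ft_force: [-1.3, -0.4, 2.9]
grip_width: 0.0007
```

```bash
cat >> h.py <<'E'
def angle(bot):
    im,d=bot.get_image("wrist");c=bot.camera_info("wrist")
    R,t=np.array(c['R']),np.array(c['t'])
    v,u=np.mgrid[185:215,200:360:2];v=v.ravel();u=u.ravel();z=d[v,u];k=z>0
    P=np.c_[(u-c['cx'])/c['fx']*z,(v-c['cy'])/c['fy']*z,z][k]
    W=(P-t)@R
    m=np.median(W,0);  
    for _ in range(3):
        _,_,V=np.linalg.svd(W-W.mean(0),full_matrices=False);n=V[2];r=(W-W.mean(0))@n
        W=W[abs(r)<max(2.5*np.median(abs(r)),1e-4)]
    n=n*np.sign(n[2]);return im,np.arctan2(np.hypot(n[0],n[1]),n[2]),n,len(W),W.mean(0)
E
python3 - <<'E'
from workcell import bot
from h import *
s=bot.get_state();print(s['tcp_pos'],s['ft_force'])
im,*r=angle(bot);print(r)
cv2.imwrite("pics/w3.png",im[:,:,::-1])
E
```

```text
[ 0.48424576 -0.16090723  0.09140415] [-1.2529048  -0.36421137  2.91077635]
[np.float64(0.7090037300553315), array([-0.65046043,  0.02834929,  0.7590109 ]), 2045, array([ 0.52269093, -0.16369172,  0.10903053])]
```

View pics/w3.png

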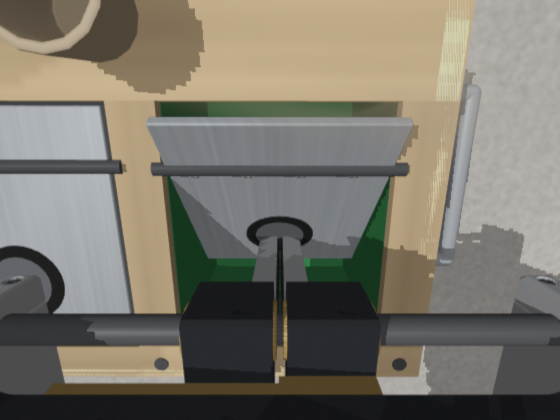

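Depth puts the flap at about 0.71 rad and geometry at about 0.68. I'll add a small margin, let it settle and check.

Emit:
drive_tool(
  series=[0,0,0.01,0,0,0,0,0,0.01,0,0,0,0,0,0.01,0,0,0,0,0,0.01,0,0,0,0,0,0.01,0,0,0],
)

```text
clock: 7.2
tcp_pos: [0.4845, -0.161, 0.0906]
tcp_rot: [3.141, -0.064, 0.0]
ft_force: [-0.6, 0.2, 3.7]
grip_width: 0.0006
```

```bash
python3 - <<'E'
from workcell import bot
from h import *
im,*r=angle(bot);print(r)
f=[]
for i in range(6):
    bot.get_image("top");f.append(bot.get_state()['ft_force'])
print(np.mean(f,0),bot.get_state()['tcp_pos'])
im,_=bot.get_image("top");cv2.imwrite("pics/top2.png",im[:,:,::-1])
E
```

```text
[np.float64(0.7216074589575618), array([-0.65997081,  0.02864854,  0.75074482]), 2000, array([ 0.52300753, -0.16383416,  0.10883258])]
[-0.59387076  0.20130176  2.70413988] [ 0.48446143 -0.16098896  0.0905553 ]
```

View pics/top2.png

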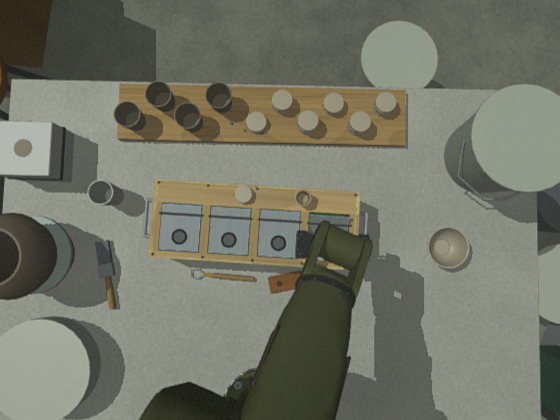

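The discs (244, 193), cup (304, 198), loop tool, rib, bowl, beaker and brush are where they were in the first picture. The flap is at about 0.72 rad with about 3 N on it, so I'll hand in.

```bash
python3 -c "
from workcell import bot
bot.job_done();s=bot.get_state();print(s['clock'],s['tcp_pos'],s['ft_force'])"
```

```text
the job is handed in; nothing more can be done
the job is handed in; nothing more can be done
```

The free flap is flap 4, at the caddy's -y end. I handed the job in with the closed fingertips still holding it open.

- **Finding it:** I pressed flap 4 first, in 1–2 mm steps. It went down more than 10 mm with under 2 N on it, so I did not touch the other three.
- **Last checks before hand-in:** the wrist camera's depth put the flap at about 0.72 rad. An estimate from the geometry, made 1 mm higher, came out a little lower at 0.68. Both are above the 0.62 needed. The average vertical force was about 2.7 N, and no reading passed 4 N.
- **Other objects:** all the pots, discs and tools looked unmoved in the last top picture, though the arm hid part of the rib.
- **Not checked:** I did not push as far as the 0.75 rad stop. I have no reading after hand-in, because the interface gives none. The clock was about 8 s of the 51 s allowed.

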